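# Set a handle blank against the stop and snap the lever clamp shut

### The arm

A 7-joint arm with a two-finger parallel gripper is mounted at the origin on the work surface. World frame = base frame: x ahead of the robot, y to its left, z up, the work surface at z = 0. Lengths are in m, angles in rad, forces in N, time in s.
With the tool pointing down it reaches from about 0.4 to 0.9 m from the base axis. Payload 5.6 kg.
Tool frame: the origin (TCP) lies where the fingers leave the gripper's body, on its centre line; the fingertips stand env.nose_length ahead of it and the grasp point (between the pads) lies 69 mm ahead of it (env.nose_length is the distance from the TCP to the fingertips, in m); x points along the fingers, z is the direction in which the jaws open and shut, and the axes are right-handed (so a half turn about x gives the same grasp; the last joint's range is limited). The gripper opens to 92 mm and grips with 3 to 60 N. Pads are 20 mm wide; open, the fingers measure 128 mm over their backs; the gripper's body (75 mm by 189 mm) begins 69 mm behind the grasp point.
Start: joints at [1.11, 0.468, -0.012, 1.603, 0.006, 1.071, -0.056], TCP at [0.264, -0.594, 0.303] pointing down, gripper open.
Joint ranges: [-2.53, 2.53], [-0.31, 2.02], [-1.57, 1.55], [0.28, 2.44], [-1.29, 4.43], [0.15, 1.84], [-2.92, 2.92]. Speed limits (rad/s): [2.57, 2.57, 3.14, 3.14, 3.14, 3.14, 3.14].

### API

Orientations are given as a unit quaternion [x, y, z, w].
In Python, from workcell import env, cams gives the robot as it stands.
- The arm moves only by the tool drive_tool, never from a script. Its arguments are lists of equal length, an entry for each row: "hand": the finger opening in m, from 0 to 0.0919; "xyz": the shift along the tool's x, y, z in m, a list of three; "roll": the turn about the tool's x in rad. In form: {"hand": [hand, ...], "xyz": [[tx, ty, tz], ...], "roll": [roll, ...]}. A call has 1 to 12 rows; each row is the pose to reach, as a shift and turn from the pose commanded when the call began, along the tool's axes at that moment; what a row does not reach only later rows make up. A row lasts 1/12 s, in which the tool goes at most 41.7 mm and 7.16 degrees, less where a joint would pass 70% of its speed; a pose out of reach is approached as far as the arm can. A call with a gripper value outside its range is refused whole. The fingers move at their own pace and stop on an object; "newtons" is the grip in N (left out, the last holds). Time passes only in rows, so rows that repeat a pose let the fingers close. It gives the time, the measured TCP pose, the force and the opening at its end, in the units of the state.
- env.read_state(): the state, without advancing time (a new reading comes with each control period).
- cams.get_image(name): name is "side" or "top" or "wrist"; returns a dict with "pixels" (400x640x3 uint8, blue, green, red), "K" (3x3 intrinsics, pixels), "dist_coeffs" ([k1, k2, p1, p2, k3] as OpenCV has them; the pictures are not rectified), "R" (3x3) and "t" (3): a world point X has camera coordinates R X + t; the wrist camera has in their place "mount" (4x4, takes a point from camera to tool coordinates, whose origin is the TCP and whose axes are the tool frame's). Camera axes: x right, y down, z forward; pixel columns grow to the right and rows downward; lengths in m; the calibration is good to about 2 mm. A picture is of the moment at which its call begins: read the wrist's pose just before it. There is no depth.
- env.hand_in(): hands the job in, once; it reports no verdict.
The state is a dict: "time_s": time; "joint_positions": joint angles; "dq": joint speeds; "tau": joint torques, N m; "tool_pos": TCP position; "eef_rot": TCP orientation; "wrist_force": force on the tool from outside, world axes, zero at the start; "torque": the same for the moment, N m; "width": finger opening in m.
Only numpy, scipy, OpenCV 4.12 (cv2) and the standard library are available. Lean on these libraries where they do the work, as an engineer would, in place of code of your own. Each camera call takes 0.05 s, during which the arm holds its last target.

### The job

On the saleroom's repair bench, push the wooden handle blank along the channel of the holding jig until its brass end is fully up against the end stop; slide it only, do not lift it out. Then push the clamp's toggle lever over past its centre, towards the blank, so that it snaps down and holds the blank in place against the stop. Leave the other things on the bench and on the jig where they are.

Things in the scene. Friction and masses are not known exactly. Their poses are not given: they have to be found in the camera images.
- jig: Holding jig, fixed to the table: plywood board 210 x 310 x 18 mm (x -110 to +100, y -175 to +135 mm in its frame). Origin on the table, z up; y runs along its channel towards the end stop, x across it, away from the clamp side. The channel is centred on x = +20 mm; the clamp stands on its -x side.
- channel_mouth (a point): Middle of the channel floor at its open end, at x = +20, y = -115, z = 18 mm in the jig's frame. The channel runs from here to the stop (215 mm) between two dark rails 12 mm wide and 12 mm tall (tops at z = 30 mm), 40 mm apart.
- clamp_pivot (a point): Pivot of the toggle lever, at x = -40, y = +50, z = 66 mm in the jig's frame, axis along the jig's y. It sits between two steel cheeks (tops at z = 70 mm) on a foot 52 x 48 mm.
- stop_face (a point): Middle of the end stop's face that the blank must meet, at x = +20, y = +100, z = 33 mm in the jig's frame, axes as the jig's (y points into the stop). The stop is a dark wooden bar across the channel, 70 mm wide, 16 mm thick, top at z = 48 mm.
- blank: Loose pale wooden handle blank lying in the channel, 0.14 kg: block 36 wide x 125 long x 30 mm tall with a round brass ferrule (24 mm diameter, 25 mm long) on its +y end; 150 mm long in all. Origin under its middle (75 mm from either end), y along it to the brass end. Its top is at z = 48 mm, 18 mm above the rails. It starts 20 to 60 mm short of the stop and slides with about 1 N.
- blank_front (a point): Centre of the brass end face of the blank (the end that goes against the stop)
- blank_butt (a point): Centre of the blank's other, flat wooden end face, 36 x 30 mm, 15 mm above its underside
- clamp_angle (a joint): Angle (rad) of the toggle lever. 0 = open (the start): handle leaning 0.6 rad from vertical to the jig's -x side, pressing arm up. Grows as the handle swings to +x, over the blank. Its spring drives it back to 0 below 0.6 (handle upright), on to shut above. About 1.2 = shut on the blank, 1.27 = end of travel. Pushing near the handle's end takes about 5 N at first, nothing at centre.
- clamp_tip (a point): Upper end of the lever's handle axis, 85 mm from the pivot (open: at x = -88, y = +50, z = 136 mm in the jig's frame). The black grip, 20 mm thick with a round end that stands 10 mm beyond this point, covers the handle's outer 40 mm; below it is a 12 mm steel rod.
- clamp: The clamp's lever in one piece: handle, and 56 degrees round from it the pressing arm (14 mm wide, 10 mm thick, 68 mm long) with a rubber foot near its end. Origin on the pivot.
- clamp_pad (a point): Middle of the pressing face of the arm's round rubber foot, 18 mm across. Shut, it presses on the blank's top (about 5 N) at x = +20, y = +50 mm in the jig's frame.
- stone: Bystander: grey sharpening stone 30 x 85 x 18 mm lying loose on the jig's board near its clamp-side, -y corner; origin under its middle
- ferrule: Bystander: spare brass ring, 28 mm across, 22 mm tall, standing loose on the jig's board on the +x side of the channel; origin under its middle
- pincers: Bystander: dark steel pincers, 150 mm long, 20 mm tall, lying on the table between the jig and the robot; origin under its middle
- mallet: Bystander: hammer lying on the table just beyond the jig; origin on its underside
- tin: Bystander: six-sided painted tin with lid, 88 mm across, 72 mm tall, on the table; origin under its middle
- jar: Bystander: amber glass jar, 64 mm across, 90 mm tall, on the table; origin under its middle
- mug: Bystander: white mug, 80 mm across, 90 mm tall, on the table; origin under its middle
Not all that is in view belongs to the job. Several things have the shape of the blank; the one meant has the colours described above.

How it is judged:
By the outcome, as a careful person would: the job done as asked, in the order asked, and still so for the second after the job is handed in, with the robot touching nothing.
It also fails if it takes over 43 s, if anything falls off the work surface, if the arm or the gripper's body presses on something with over 40 N, if the wrist force passes 120 N, or if a joint passes its speed limit or range.

## Working session

There is one attempt and no reset: what is moved stays moved. The work goes in short steps, Python scripts to look and compute and a tool call to move; the robot and the scene stay as the last step left them, time stands still between calls to the robot, and variables do not carry over. Pictures are saved under pics/ and viewed, and the job is handed in when it is done.

Besides the shell and the picture viewer there is one more tool, called as a command line: name --pt "numbers of a row" for each row, then --argument value for the rest. drive_tool: Moves the arm, as the interface text tells. Its arguments: {"type":"object","properties":{"hand":{"type":"array","items":{"type":"number"}},"xyz":{"type":"array","items":{"type":"array","items":{"type":"number"}}},"roll":{"type":"array","items":{"type":"number"}},"newtons":{"type":"number"}},"required":["hand","xyz","roll"]}

```bash
ls; mkdir -p pics
cat > h.py <<'E'
import numpy as np, cv2
from workcell import env, cams
from scipy.spatial.transform import Rotation as Ro
def ray(im,uv,st=None):
    p=cv2.undistortPoints(np.array([[uv]],float),im["K"],np.array(im["dist_coeffs"],float))[0,0]
    d=np.array([p[0],p[1],1.])
    if "R" in im:
        R=np.array(im["R"]);t=np.array(im["t"]);return -R.T@t, R.T@d/np.linalg.norm(d)
    M=np.array(im["mount"]);R=Ro.from_quat(st["eef_rot"]).as_matrix()
    return R@M[:3,3]+np.array(st["tool_pos"]), R@M[:3,:3]@d/np.linalg.norm(d)
def onz(im,uv,z,st=None):
    o,d=ray(im,uv,st);return o+d*(z-o[2])/d[2]
def tri(a,b):
    (o1,d1),(o2,d2)=a,b
    A=np.stack([d1,-d2],1);s=np.linalg.lstsq(A,o2-o1,rcond=None)[0]
    p=o1+s[0]*d1;q=o2+s[1]*d2;return (p+q)/2,np.linalg.norm(p-q)
def proj(im,X):
    r=cv2.Rodrigues(np.array(im["R"]))[0]
    return cv2.projectPoints(np.array(X,float).reshape(-1,3),r,np.array(im["t"],float),im["K"],np.array(im["dist_coeffs"],float))[0][:,0]
E
python3 - <<'E'
from h import *
import pickle
s=env.read_state();print(s,env.nose_length)
D={}
for n in("side","top","wrist"):
    im=cams.get_image(n);cv2.imwrite(f"pics/{n}0.png",im["pixels"]);D[n]=im
pickle.dump((s,D),open("d0.pkl","wb"))
E
```

```text
pics
{'time_s': 0.0, 'joint_positions': array([ 1.10998445,  0.46835039, -0.0116162 ,  1.60363242,  0.00603753,
        1.07143503, -0.0562963 ]), 'dq': array([-7.54601696e-04, -7.04919830e-04,  4.88089223e-04, -1.04681423e-03,
       -3.09513700e-04,  1.46233686e-04,  2.67293028e-05]), 'tau': array([ 7.52710239e-04, -5.20565057e+01, -1.21441440e-02, -2.43748391e+01,
       -5.66954270e-02,  1.72009680e-02,  1.93144738e-04]), 'tool_pos': array([ 0.26350964, -0.59370555,  0.30175399]), 'eef_rot': array([ 0.38574202,  0.59337633, -0.38514427,  0.59225967]), 'wrist_force': array([ 0.69979618,  0.67093124, -0.32264425]), 'torque': array([ 0.01361255, -0.03035117, -0.00750861]), 'width': 0.0918168203771581} 0.0881
```

View pics/side0.png

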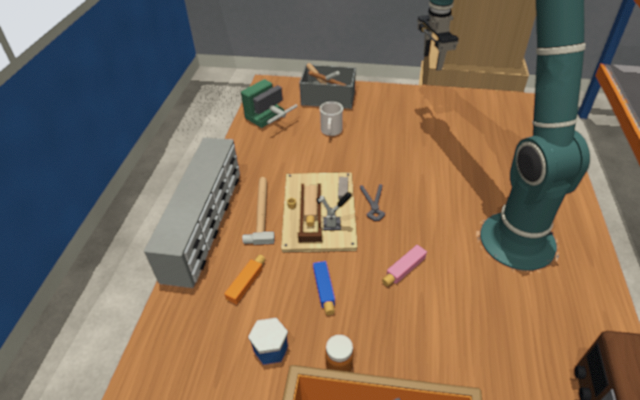

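View pics/top0.png

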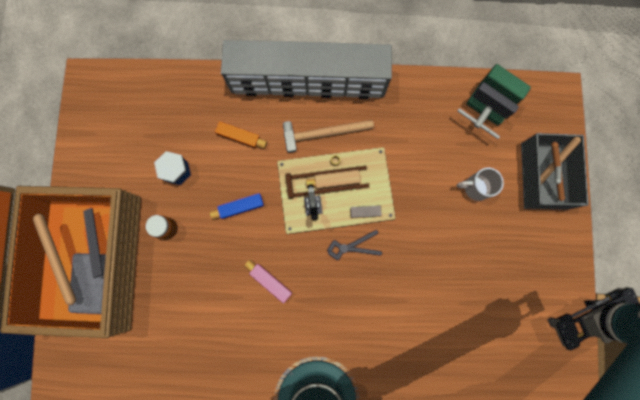

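View pics/wrist0.png

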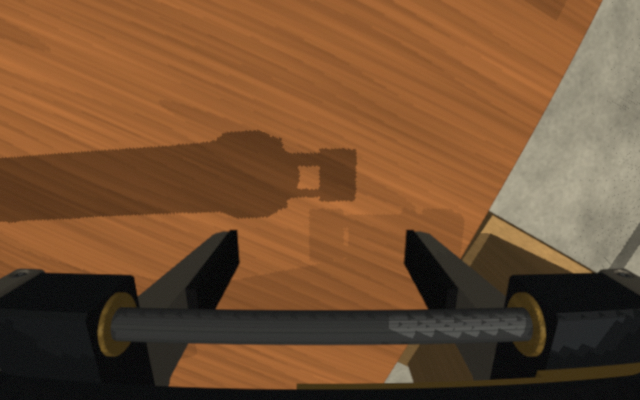

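Run:
```python
from h import *
import pickle
s,D=pickle.load(open("d0.pkl","rb"))
a=D["top"]["pixels"][140:240,265:405];cv2.imwrite("pics/tz.png",cv2.resize(a,None,fx=5.7,fy=5.7,interpolation=cv2.INTER_CUBIC))
a=D["side"]["pixels"][165:260,270:390];cv2.imwrite("pics/sz.png",cv2.resize(a,None,fx=6,fy=6,interpolation=cv2.INTER_CUBIC))
for uv in [(279,161),(387,150),(395,221),(289,233)]: print(onz(D["top"],uv,.018))
for uv in [(286,175),(354,174),(357,248),(281,251)]: print(onz(D["side"],uv,.018))
```

```text
[0.65627176 0.12479247 0.018     ]
[ 0.6968229 -0.1846293  0.018    ]
[ 0.49184597 -0.20759402  0.018     ]
[0.45137397 0.08903814 0.018     ]
[ 0.70399606 -0.16553013  0.018     ]
[ 0.48858035 -0.1979013   0.018     ]
[0.4493183  0.10300675 0.018     ]
[0.65499676 0.1408897  0.018     ]
```

View pics/tz.png

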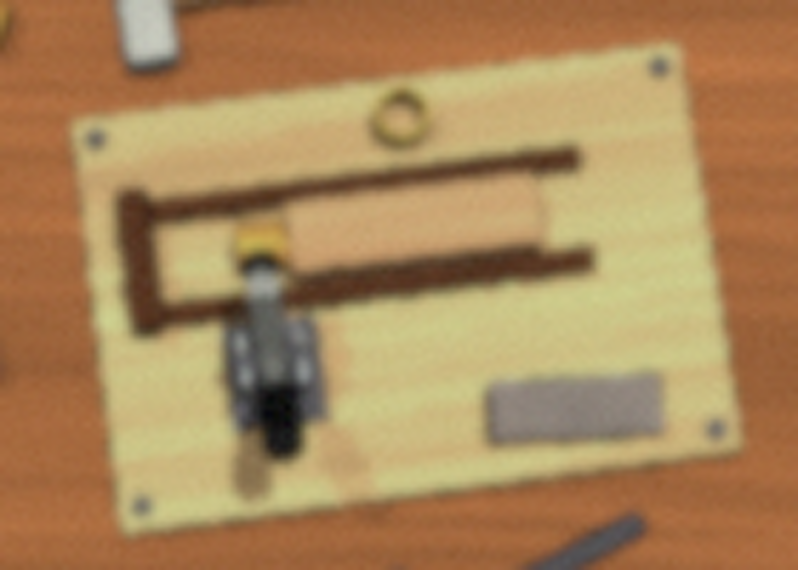

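View pics/sz.png

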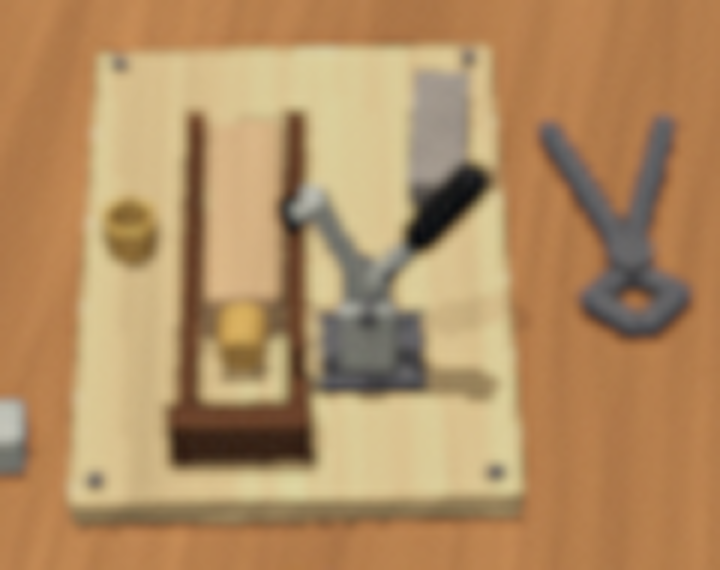

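```bash
cat >> h.py <<'E'
def rigid(P,Q): # P jig xy -> Q world xy
    P=np.array(P);Q=np.array(Q);p=P.mean(0);q=Q.mean(0);H=(P-p).T@(Q-q);a=np.arctan2(H[0,1]-H[1,0],H[0,0]+H[1,1])
    R=np.array([[np.cos(a),-np.sin(a)],[np.sin(a),np.cos(a)]]);t=q-R@p;return a,t,Q-(P@R.T+t)
E
python3 - <<'E'
from h import *
import pickle
s,D=pickle.load(open("d0.pkl","rb"))
P=np.array([(100,135),(100,-175),(-110,-175),(-110,135)])/1000
T=[np.array(u)/5.7+(265,140) for u in [(72,120),(680,45),(742,448),(125,533)]]
S=[np.array(u)/6+(270,165) for u in [(70,497),(98,50),(490,45),(522,490)]]
QT=[onz(D["top"],u,.018)[:2] for u in T];QS=[onz(D["side"],u,.018)[:2] for u in S]
for Q in (QT,QS):
    a,t,r=rigid(P,Q);print(np.degrees(a),t,r.round(4).tolist())
for a,b in zip(T,S): print(tri(ray(D["top"],a),ray(D["side"],b)))
a,t,r=rigid(np.r_[P,P],np.r_[QT,QS]);print(a,np.degrees(a),t)
R=np.array([[np.cos(a),-np.sin(a)],[np.sin(a),np.cos(a)]])
J=lambda u,im,z:(R.T@(onz(im,u,z)[:2]-t)*1000).round(1)
tt=lambda u:np.array(u)/5.7+(265,140)
ss=lambda u:np.array(u)/6+(270,165)
print("butt top",J(tt((546,178)),D["top"],.048),J(tt((546,245)),D["top"],.048))
print("block front",J(tt((283,200)),D["top"],.048),J(tt((290,272)),D["top"],.048))
print("ring",J(tt((400,118)),D["top"],.04),"stone",J(tt((577,410)),D["top"],.036))
print("rail ends",J(tt((579,158)),D["top"],.03),J(tt((592,260)),D["top"],.03))
print("side: blank top corners front",J(ss((205,298)),D["side"],.048),J(ss((275,303)),D["side"],.048),"back",J(ss((207,118)),D["side"],.048),J(ss((280,118)),D["side"],.048))
print("tip side/top", [ (lambda p:(np.r_[R.T@(p[:2]-t),p[2]].round(4)))(tri(ray(D["top"],tt((284,440))),ray(D["side"],ss((480,178))))[0])])
E
```

```text
8.966958999733011 [ 0.57866041 -0.01982197] [[-0.0004, -0.0004], [-0.0019, 0.0003], [0.0014, 0.0017], [0.0009, -0.0016]]
8.856099498397564 [ 0.57850206 -0.01686219] [[-0.001, -0.0022], [0.0003, 0.0009], [-0.0, 0.0026], [0.0008, -0.0013]]
(array([0.65602224, 0.12880081, 0.01690742]), np.float64(0.0004979406527199685))
(array([ 0.70476541, -0.17733047,  0.01424615]), np.float64(0.001711881638422642))
(array([ 0.49811103, -0.20872614,  0.01394221]), np.float64(0.0019560563547909643))
(array([0.45003448, 0.09507016, 0.01403994]), np.float64(0.0001106928141002768))
0.15553602732374436 8.911557927882004 [ 0.57858123 -0.01834207]
butt top [ 33.  -94.8] [  0. -90.]
block front [38.8 34. ] [ 3.  35.2]
ring [ 73.8 -28.6] stone [-80.7 -94.6]
rail ends [  44.5 -114.7] [  -7.3 -113.6]
side: blank top corners front [37.2 38.6] [ 3.9 42.7] back [ 38.8 -86.3] [  1.8 -85.2]
tip side/top [array([-0.0894,  0.0491,  0.1357])]
```

```bash
cat >> h.py <<'E'
A0=0.15553602732374436;T0=np.array([0.57858,-0.01834])
def J2W(p,a=A0,t=T0):
    R=np.array([[np.cos(a),-np.sin(a)],[np.sin(a),np.cos(a)]]);return np.r_[R@np.array(p[:2])+t,p[2]]
def W2J(p,a=A0,t=T0):
    R=np.array([[np.cos(a),-np.sin(a)],[np.sin(a),np.cos(a)]]);return np.r_[R.T@(np.array(p[:2])-t),p[2]]
def shift(target,s=None): # target TCP world -> tool shift
    s=s or env.read_state();R=Ro.from_quat(s["eef_rot"]).as_matrix();return R.T@(np.array(target)-s["tool_pos"])
E
python3 - <<'E'
from h import *
s=env.read_state();R=Ro.from_quat(s["eef_rot"]).as_matrix();print(R.round(3))
im=cams.get_image("wrist");print(np.array(im["mount"]).round(3),im["K"])
ca=np.cos(A0);sa=np.sin(A0);jx=np.array([ca,sa,0]);jx_t=R.T@jx;print("jig x in tool",jx_t, "roll to bring tool z to +-jig x: rotate about tool x by", np.arctan2(-jx_t[1],jx_t[2]), np.arctan2(jx_t[1],-jx_t[2]))
print(J2W([.02,-.16,.3]),shift(J2W([.02,-.16,.3])))
E
```

```text
[[-0.001  0.914  0.406]
 [ 0.001  0.406 -0.914]
 [-1.    -0.    -0.001]]
[[-0.    -0.258  0.966 -0.082]
 [ 0.    -0.966 -0.258  0.071]
 [ 1.     0.     0.    -0.   ]
 [ 0.     0.     0.     1.   ]] [[333.09483489   0.         321.30600059]
 [  0.         333.09483489 199.17597664]
 [  0.           0.           1.        ]]
jig x in tool [-4.08390272e-04  9.65821839e-01  2.59206498e-01] roll to bring tool z to +-jig x: rotate about tool x by -1.3085957743407357 1.8329968792490576
[ 0.62312412 -0.17331039  0.3       ] [ 0.00230412  0.49925229 -0.2385445 ]
```

drive_tool --hand '[0, 0, 0, 0, 0, 0, 0, 0, 0, 0, 0, 0]' --pt "0 0.015 -0.007" --pt "0 0.045 -0.021" --pt "0 0.08 -0.038" --pt "0 0.115 -0.055" --pt "0 0.15 -0.072" --pt "0 0.185 -0.088" --pt "0 0.22 -0.105" --pt "0 0.255 -0.122" --pt "0 0.29 -0.139" --pt "0 0.325 -0.155" --pt "0 0.36 -0.172" --pt "0 0.395 -0.189" --roll '[0.06, 0.18, 0.3, 0.42, 0.54, 0.66, 0.78, 0.9, 1.02, 1.14, 1.26, 1.38]'

```text
time_s: 1.2
tool_pos: [0.549, -0.2595, 0.3027]
eef_rot: [-0.675, -0.21, 0.675, -0.21]
wrist_force: [0.2, -1.3, -0.2]
width: 0.0138
```

Run:
```python
from h import *
s=env.read_state();R=Ro.from_quat(s["eef_rot"]).as_matrix();print(R.round(3),s["time_s"],s["joint_positions"].round(2))
jx=np.array([np.cos(A0),np.sin(A0),0]);j=R.T@jx;print("roll",np.arctan2(j[1],-j[2]),shift(J2W([.02,-.16,.3])))
```

```text
[[-0.     0.567 -0.824]
 [-0.    -0.824 -0.567]
 [-1.     0.     0.   ]] 1.2 [ 0.3   0.39  0.11  1.72 -0.05  1.03 -2.11]
roll 0.447011454929137 [ 0.00265782 -0.02896005 -0.10990924]
```

drive_tool --hand '[0, 0, 0, 0, 0, 0, 0]' --pt "0 -0.008 -0.03" --pt "0 -0.015 -0.06" --pt "0 -0.022 -0.085" --pt "0 -0.029 -0.11" --pt "0 -0.029 -0.11" --pt "0 -0.029 -0.11" --pt "0 -0.029 -0.11" --roll '[0.12, 0.24, 0.34, 0.42, 0.447, 0.447, 0.447]'

```text
time_s: 1.78
tool_pos: [0.6212, -0.1752, 0.3023]
eef_rot: [-0.704, -0.057, 0.705, -0.058]
wrist_force: [0.2, -1.2, -0.1]
width: 0.0007
```

Run:
```python
from h import *
import pickle
s=env.read_state();print(s["time_s"],s["tool_pos"],s["width"],s["joint_positions"].round(2),W2J(s["tool_pos"]))
im=cams.get_image("wrist");cv2.imwrite("pics/w1.png",im["pixels"]);pickle.dump((s,im),open("d1.pkl","wb"))
```

```text
1.7833 [ 0.62117749 -0.17515012  0.30234061] 0.0006967153237432971 [ 0.1   0.46  0.17  1.62 -0.08  1.07 -2.69] [ 0.01779187 -0.16151597  0.30234061]
```

View pics/w1.png

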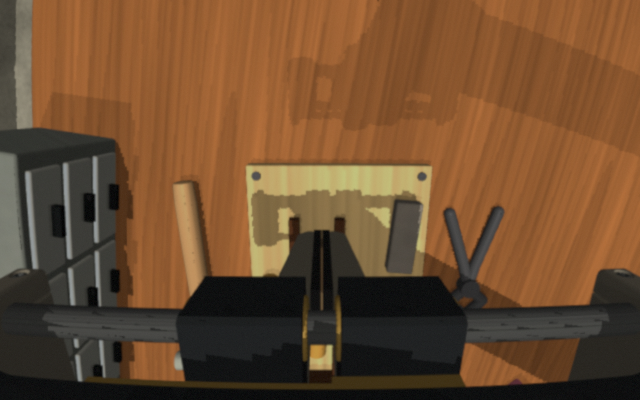

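Run:
```python
from h import *
import pickle
s,im=pickle.load(open("d1.pkl","rb"))
for n,u,z in [("c+",(248,165),.018),("c-",(431.5,166),.018),("rail+ outer/inner end",(289.5,219),.03),("",(299,219),.03),("rail-",(335,219),.03),("",(345,219),.03),("stone near",(396,200),.036),("",(421,202),.036)]: print(n,W2J(onz(im,u,z,s)).round(4))
a=im["pixels"][150:290,230:450];cv2.imwrite("pics/w1z.png",cv2.resize(a,None,fx=3.6,fy=3.6,interpolation=cv2.INTER_CUBIC))
```

```text
c+ [ 0.0978 -0.1756  0.018 ]
c- [-0.1069 -0.176   0.018 ]
rail+ outer/inner end [ 0.0515 -0.1168  0.03  ]
 [ 0.0409 -0.1169  0.03  ]
rail- [ 0.0006 -0.1172  0.03  ]
 [-0.0106 -0.1172  0.03  ]
stone near [-0.0651 -0.1412  0.036 ]
 [-0.0928 -0.1391  0.036 ]
```

View pics/w1z.png

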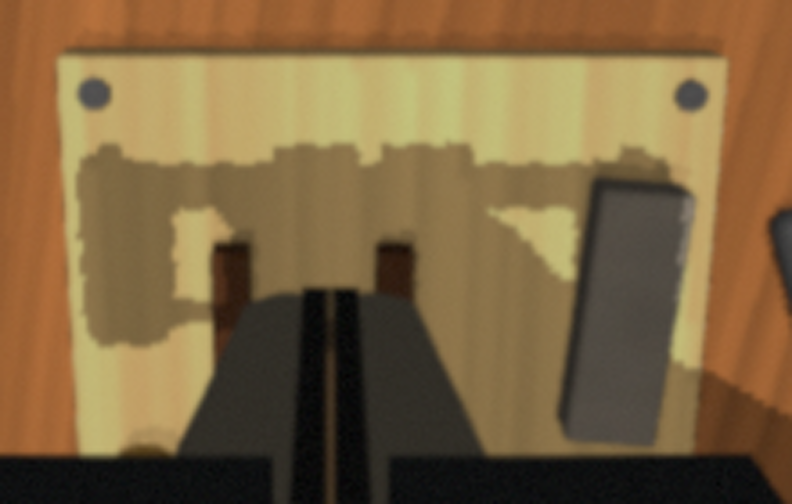

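drive_tool --hand '[0, 0, 0, 0, 0, 0, 0, 0, 0]' --pt "0.02 0 -0.002" --pt "0.05 0 -0.002" --pt "0.08 0 -0.002" --pt "0.11 0 -0.002" --pt "0.14 0 -0.002" --pt "0.165 0 -0.002" --pt "0.179 0 -0.002" --pt "0.179 0 -0.002" --pt "0.179 0 -0.002" --roll '[0, 0, 0, 0, 0, 0, 0, 0, 0]'

```text
time_s: 2.58
tool_pos: [0.6234, -0.1752, 0.1238]
eef_rot: [-0.705, -0.057, 0.705, -0.057]
wrist_force: [-0.9, 0.4, 0.8]
width: 0.0006
```

```bash
python3 - <<'E'
from h import *
s=env.read_state();R=Ro.from_quat(s["eef_rot"]).as_matrix();print(s["time_s"],s["tool_pos"],W2J(s["tool_pos"]),s["wrist_force"]);jx=np.array([np.cos(A0),np.sin(A0),0]);j=R.T@jx;print("roll",np.arctan2(j[1],-j[2]),shift(J2W([.02,-.07,.123])))
for n in("side","top"):
    im=cams.get_image(n)
    a=im["pixels"][140:260,265:405];cv2.imwrite(f"pics/{n}2.png",cv2.resize(a,None,fx=4,fy=4,interpolation=cv2.INTER_CUBIC))
E
python3 -c "
import cv2,numpy as np
cv2.imwrite('pics/c2.png',cv2.resize(np.vstack([cv2.imread('pics/side2.png'),cv2.imread('pics/top2.png')])[:,:],None,fx=.62,fy=.62))"
```

```text
2.5833 [ 0.62342024 -0.17523708  0.12384853] [ 0.01999408 -0.16194931  0.12384853] [-0.89528197  0.39588392  0.80123355]
roll 0.004849822909840073 [ 0.00082773 -0.09194839 -0.0004523 ]
```

View pics/side2.png

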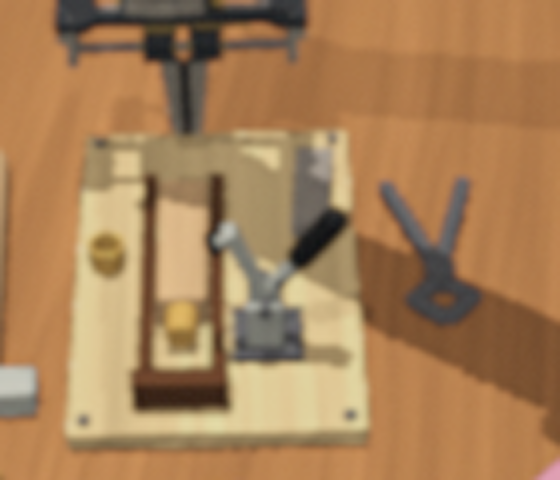

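drive_tool --hand '[0, 0, 0, 0, 0, 0, 0, 0, 0, 0, 0, 0]' --pt "0.001 -0.02 0" --pt "0.003 -0.04 0" --pt "0.003 -0.052 0" --pt "0.003 -0.056 0" --pt "0.003 -0.06 0" --pt "0.003 -0.064 0" --pt "0.003 -0.068 0" --pt "0.003 -0.073 0" --pt "0.003 -0.078 0" --pt "0.003 -0.083 0" --pt "0.003 -0.088 0" --pt "0.003 -0.09 0" --roll '[0, 0, 0, 0, 0, 0, 0, 0, 0, 0, 0, 0]'

```text
time_s: 3.68
tool_pos: [0.6091, -0.0842, 0.1205]
eef_rot: [-0.705, -0.058, 0.705, -0.057]
wrist_force: [-0.0, -2.6, 2.7]
width: 0.0007
```

Run:
```python
from h import *
import pickle
s=env.read_state();print(s["time_s"],W2J(s["tool_pos"]),s["wrist_force"])
D={}
for n in("side","top"):
    im=cams.get_image(n);D[n]=im
    a=im["pixels"][140:260,265:405];cv2.imwrite(f"pics/{n}3.png",cv2.resize(a,None,fx=4,fy=4,interpolation=cv2.INTER_CUBIC))
pickle.dump((s,D),open("d3.pkl","wb"))
```

```text
3.6833 [ 0.01994053 -0.06978149  0.12053396] [-0.01924554 -2.59626108  2.7128821 ]
```

View pics/side3.png

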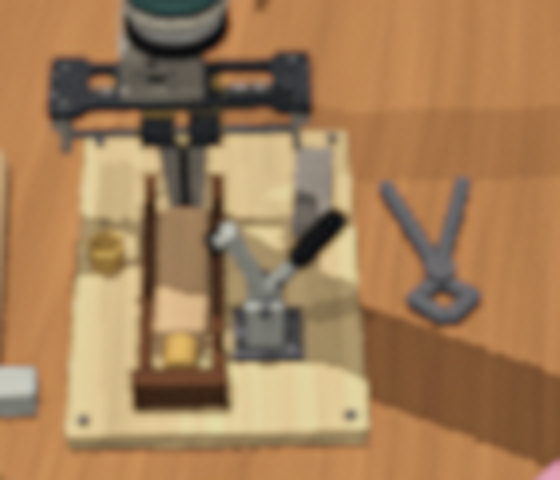

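drive_tool --hand '[0, 0, 0, 0]' --pt "0 -0.002 0" --pt "0 -0.004 0" --pt "0 -0.006 0" --pt "0 -0.007 0" --roll '[0, 0, 0, 0]'

```text
time_s: 4.12
tool_pos: [0.6078, -0.0779, 0.1203]
eef_rot: [-0.705, -0.057, 0.705, -0.057]
wrist_force: [0.3, -0.9, -0.8]
width: 0.0002
```

drive_tool --hand '[0, 0, 0]' --pt "0 -0.001 0" --pt "0 -0.002 0" --pt "0 -0.002 0" --roll '[0, 0, 0]'

```text
time_s: 4.37
tool_pos: [0.6077, -0.076, 0.1206]
eef_rot: [-0.705, -0.057, 0.705, -0.057]
wrist_force: [-0.5, 0.1, 1.2]
width: 0.0003
```

drive_tool --hand '[0, 0, 0]' --pt "0 -0.001 0" --pt "0 -0.002 0" --pt "0 -0.002 0" --roll '[0, 0, 0]'

```text
time_s: 4.62
tool_pos: [0.6076, -0.0753, 0.1208]
eef_rot: [0.705, 0.056, -0.705, 0.057]
wrist_force: [0.6, -2.0, -1.7]
width: 0.0006
```

drive_tool --hand '[0, 0, 0]' --pt "0 -0.001 0" --pt "0 -0.002 0" --pt "0 -0.002 0" --roll '[0, 0, 0]'

```text
time_s: 4.87
tool_pos: [0.6076, -0.075, 0.121]
eef_rot: [0.705, 0.055, -0.704, 0.058]
wrist_force: [1.3, -6.9, -2.2]
width: 0.0002
```

Run:
```python
from h import *
import pickle
s=env.read_state();print(s["time_s"],W2J(s["tool_pos"]),s["wrist_force"],s["torque"])
D={}
for n in("side","top"):
    im=cams.get_image(n);D[n]=im
    a=im["pixels"][160:260,275:375];cv2.imwrite(f"pics/{n}4.png",cv2.resize(a,None,fx=6,fy=6,interpolation=cv2.INTER_CUBIC))
pickle.dump((s,D),open("d4.pkl","wb"))
```

```text
4.8667 [ 0.01990514 -0.06045819  0.12102885] [ 1.30707098 -6.91300603 -2.2084585 ] [-1.48960807 -0.36623969 -0.01898806]
```

View pics/side4.png

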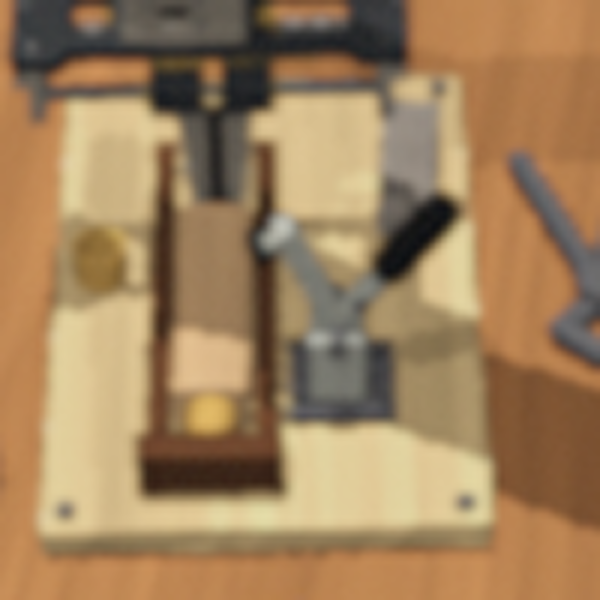

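drive_tool --hand '[0, 0, 0]' --pt "0 -0.001 0" --pt "0 -0.002 0" --pt "0 -0.002 0" --roll '[0, 0, 0]'

```text
time_s: 5.22
tool_pos: [0.6076, -0.0747, 0.1213]
eef_rot: [0.706, 0.054, -0.704, 0.058]
wrist_force: [2.4, -10.4, -1.7]
width: 0.0002
```

drive_tool --hand '[0, 0, 0, 0, 0, 0, 0, 0, 0, 0, 0, 0]' --pt "0 0.002 0" --pt "0 0.006 0" --pt "0 0.015 0" --pt "0 0.035 0" --pt "0 0.05 0" --pt "-0.015 0.055 0" --pt "-0.045 0.055 0" --pt "-0.085 0.055 0" --pt "-0.125 0.055 0" --pt "-0.16 0.055 0" --pt "-0.175 0.055 0" --pt "-0.18 0.055 0" --roll '[0, 0, 0, 0, 0, 0, 0, 0, 0, 0, 0, 0]'

```text
time_s: 6.22
tool_pos: [0.617, -0.1255, 0.3048]
eef_rot: [0.707, 0.057, -0.703, 0.057]
wrist_force: [0.3, -0.4, -0.4]
width: 0.0003
```

Run:
```python
from h import *
import pickle
s=env.read_state();R=Ro.from_quat(s["eef_rot"]).as_matrix();print(s["time_s"],W2J(s["tool_pos"]),s["wrist_force"],s["joint_positions"].round(2))
print(R.round(3));jy=np.array([-np.sin(A0),np.cos(A0),0]);j=R.T@jy;print("roll to tool z=+jy / -jy",np.arctan2(-j[1],j[2]),np.arctan2(j[1],-j[2]))
print(shift(J2W([-.155,.05,.29])), J2W([-.155,.05,.29]))
D={}
for n in("side","top"):
    im=cams.get_image(n);D[n]=im
    a=im["pixels"][150:250,275:375];cv2.imwrite(f"pics/{n}5.png",cv2.resize(a,None,fx=6,fy=6,interpolation=cv2.INTER_CUBIC))
pickle.dump((s,D),open("d5.pkl","wb"))
```

```text
6.2167 [ 0.02133677 -0.11180552  0.30480292] [ 0.284427  -0.3606828 -0.3568453] [ 0.02  0.43  0.17  1.67 -0.08  1.05 -2.76]
[[ 0.006  0.16  -0.987]
 [-0.    -0.987 -0.16 ]
 [-1.     0.001 -0.006]]
roll to tool z=+jy / -jy 1.5762713447816146 -1.5653213088081788
[ 0.01346958 -0.16278683  0.17553868] [0.41770558 0.00704543 0.29      ]
```

View pics/side5.png

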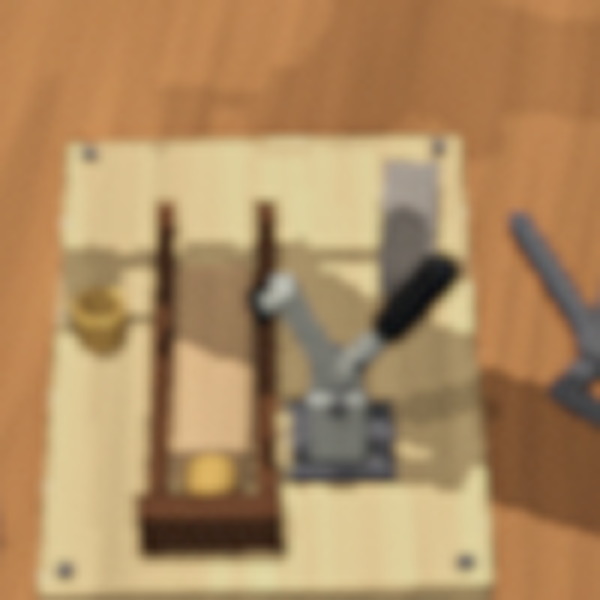

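View pics/top5.png

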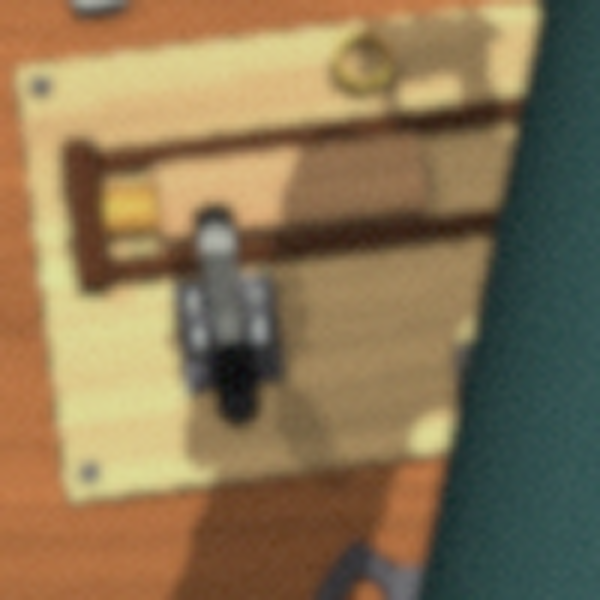

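drive_tool --hand '[0, 0, 0, 0, 0, 0, 0, 0, 0, 0, 0, 0]' --pt "0 -0.005 0.005" --pt "0 -0.015 0.015" --pt "0 -0.03 0.03" --pt "0 -0.046 0.045" --pt "0 -0.062 0.06" --pt "0 -0.078 0.075" --pt "0 -0.094 0.09" --pt "0 -0.11 0.105" --pt "0 -0.126 0.12" --pt "0 -0.142 0.135" --pt "0 -0.155 0.148" --pt "0 -0.163 0.156" --roll '[-0.06, -0.18, -0.3, -0.42, -0.54, -0.66, -0.78, -0.9, -1.02, -1.14, -1.26, -1.38]'

```text
time_s: 7.32
tool_pos: [0.4329, 0.0121, 0.2985]
eef_rot: [-0.504, -0.496, 0.507, -0.493]
wrist_force: [-0.1, 0.1, 0.5]
width: 0.0004
```

drive_tool --hand '[0, 0, 0, 0]' --pt "0 0 0" --pt "0 0 0" --pt "0 0 0" --pt "0 0 0" --roll '[-0.1, -0.185, -0.185, -0.185]'

```text
time_s: 7.65
tool_pos: [0.4348, 0.0109, 0.2992]
eef_rot: [0.46, 0.538, -0.461, 0.536]
wrist_force: [0.2, 0.2, 0.6]
width: 0.0007
```

Run:
```python
from h import *
import pickle
s=env.read_state();R=Ro.from_quat(s["eef_rot"]).as_matrix();print(s["time_s"],W2J(s["tool_pos"]),s["wrist_force"],s["joint_positions"].round(2))
print(R.round(3));jy=np.array([-np.sin(A0),np.cos(A0),0]);j=R.T@jy;print("roll to tool z=-jy",np.arctan2(j[1],-j[2]))
print(shift(J2W([-.135,.05,.203])))
im=cams.get_image("wrist");cv2.imwrite("pics/w6.png",im["pixels"])
```

```text
7.65 [-0.1375356   0.05113634  0.29921269] [0.17116323 0.23927828 0.64368049] [ 0.03  0.12 -0.14  2.1   0.02  0.93 -1.54]
[[-0.003  0.988  0.153]
 [ 0.     0.153 -0.988]
 [-1.    -0.003 -0.001]]
roll to tool z=-jy -0.0023500237998601643
[0.09620372 0.00283777 0.00118054]
```

View pics/w6.png

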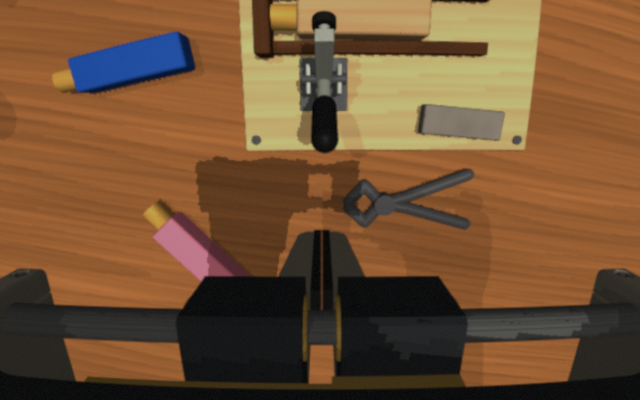

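drive_tool --hand '[0, 0, 0, 0, 0, 0]' --pt "0.02 0 0" --pt "0.05 0.001 0" --pt "0.08 0.002 0.001" --pt "0.094 0.003 0.001" --pt "0.095 0.003 0.001" --pt "0.095 0.003 0.001" --roll '[0, 0, 0, 0, 0, 0]'

```text
time_s: 8.2
tool_pos: [0.4381, 0.0104, 0.2048]
eef_rot: [0.459, 0.538, -0.461, 0.536]
wrist_force: [0.6, 0.6, 1.0]
width: 0.0001
```

drive_tool --hand '[0, 0, 0, 0, 0, 0, 0, 0]' --pt "0 0.005 0" --pt "0 0.012 0" --pt "0 0.018 0" --pt "0 0.024 0" --pt "0 0.03 0" --pt "0 0.035 0" --pt "0 0.04 0" --pt "0 0.04 0" --roll '[0, 0, 0, 0, 0, 0, 0, 0]'

```text
time_s: 8.87
tool_pos: [0.4777, 0.0165, 0.2054]
eef_rot: [0.459, 0.538, -0.46, 0.537]
wrist_force: [-1.5, -0.7, -1.8]
width: 0.0006
```

Run:
```python
from h import *
s=env.read_state();print(s["time_s"],W2J(s["tool_pos"]),s["wrist_force"])
im=cams.get_image("side")
a=im["pixels"][150:250,275:375];cv2.imwrite(f"pics/s7.png",cv2.resize(a,None,fx=6,fy=6,interpolation=cv2.INTER_CUBIC))
```

```text
8.8667 [-0.09428659  0.05008311  0.20544335] [-1.51486464 -0.65292011 -1.75953241]
```

View pics/s7.png

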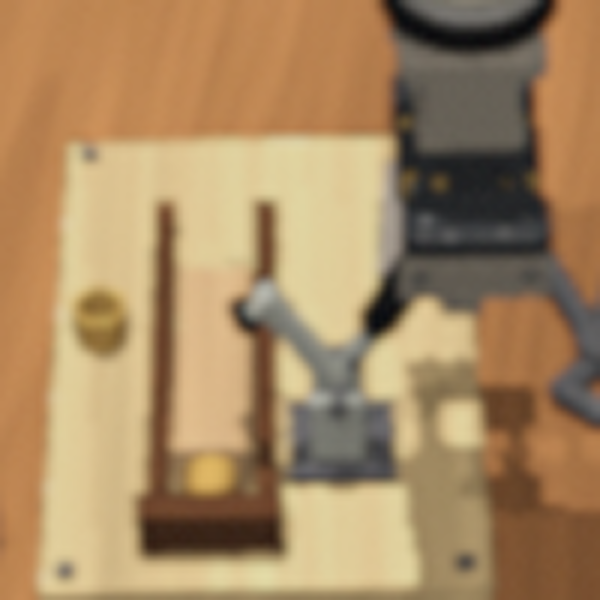

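drive_tool --hand '[0, 0, 0, 0, 0, 0, 0, 0]' --pt "0 0.005 0" --pt "0 0.01 0" --pt "0 0.015 0" --pt "0 0.02 0" --pt "0 0.025 0" --pt "0 0.03 0" --pt "0 0.034 0" --pt "0 0.038 0" --roll '[0, 0, 0, 0, 0, 0, 0, 0]'

```text
time_s: 9.58
tool_pos: [0.5166, 0.0228, 0.2057]
eef_rot: [0.46, 0.537, -0.459, 0.538]
wrist_force: [0.0, 0.3, 0.8]
width: 0.0004
```

drive_tool --hand '[0, 0, 0, 0, 0]' --pt "0 0.004 0" --pt "0 0.008 0" --pt "0 0.012 0" --pt "0 0.014 0" --pt "0 0.014 0" --roll '[0, 0, 0, 0, 0]'

```text
time_s: 10.0
tool_pos: [0.53, 0.0249, 0.2057]
eef_rot: [0.46, 0.537, -0.459, 0.537]
wrist_force: [0.1, 1.0, 0.0]
width: 0.0003
```

Run:
```python
from h import *
s=env.read_state();print(s["time_s"],W2J(s["tool_pos"]),s["wrist_force"])
im=cams.get_image("side")
a=im["pixels"][150:250,275:375];cv2.imwrite(f"pics/s8.png",cv2.resize(a,None,fx=6,fy=6,interpolation=cv2.INTER_CUBIC))
```

```text
10.0 [-0.0413066   0.05020163  0.2056524 ] [0.11034964 0.99451388 0.04190786]
```

View pics/s8.png

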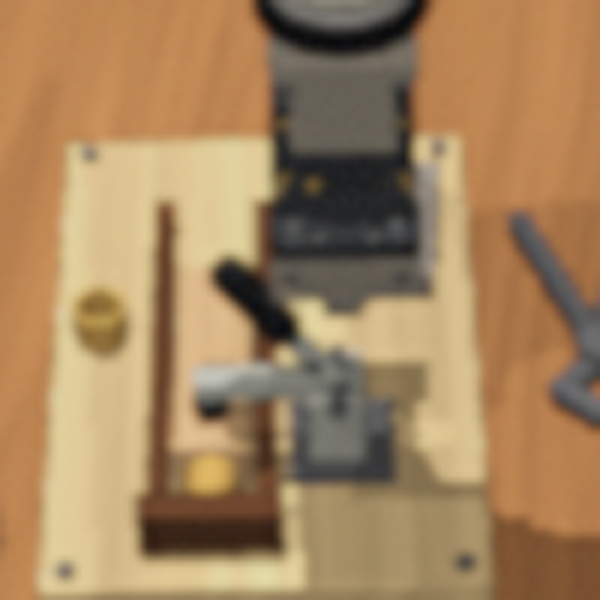

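Snapped shut. Now I retract (back and up) and check.

drive_tool --hand '[0, 0, 0, 0, 0, 0, 0, 0, 0, 0, 0]' --pt "0 -0.01 0" --pt "0 -0.03 0" --pt "0 -0.06 0" --pt "-0.01 -0.08 0" --pt "-0.03 -0.085 0" --pt "-0.06 -0.085 0" --pt "-0.09 -0.085 0" --pt "-0.11 -0.085 0" --pt "-0.12 -0.085 0" --pt "-0.12 -0.085 0" --pt "-0.12 -0.085 0" --roll '[0, 0, 0, 0, 0, 0, 0, 0, 0, 0, 0]'

```text
time_s: 10.97
tool_pos: [0.4448, 0.0115, 0.3251]
eef_rot: [0.459, 0.537, -0.46, 0.537]
wrist_force: [-0.7, 0.7, -0.3]
width: 0.0005
```

Run:
```python
from h import *
import pickle
s=env.read_state();print(s["time_s"],W2J(s["tool_pos"]),s["wrist_force"])
D={}
for n in("side","top","wrist"):
    im=cams.get_image(n);D[n]=im
a=D["side"]["pixels"][165:255,270:390];b=D["top"]["pixels"][140:240,265:405]
cv2.imwrite("pics/s9.png",cv2.resize(a,None,fx=6,fy=6,interpolation=cv2.INTER_CUBIC))
cv2.imwrite("pics/t9.png",cv2.resize(b,None,fx=5.7,fy=5.7,interpolation=cv2.INTER_CUBIC))
cv2.imwrite("pics/w9.png",D["wrist"]["pixels"])
pickle.dump((s,D),open("d9.pkl","wb"))
```

```text
10.9667 [-0.12754744  0.05015468  0.32507502] [-0.67125653  0.70222159 -0.2999482 ]
```

View pics/s9.png

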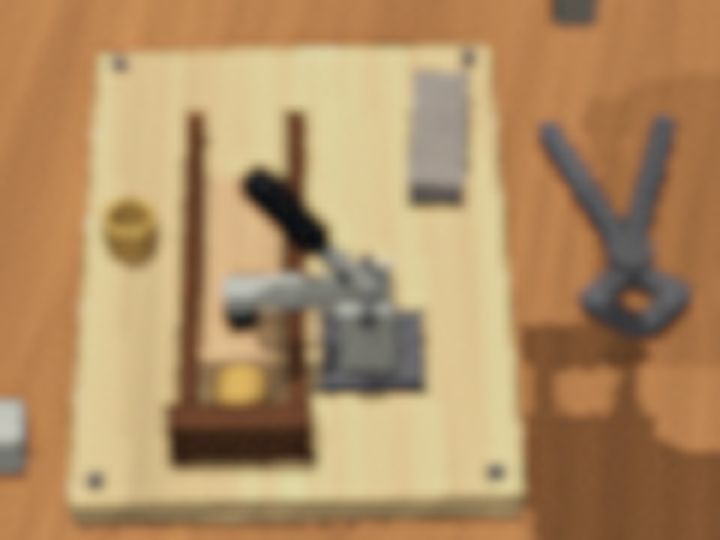

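View pics/t9.png

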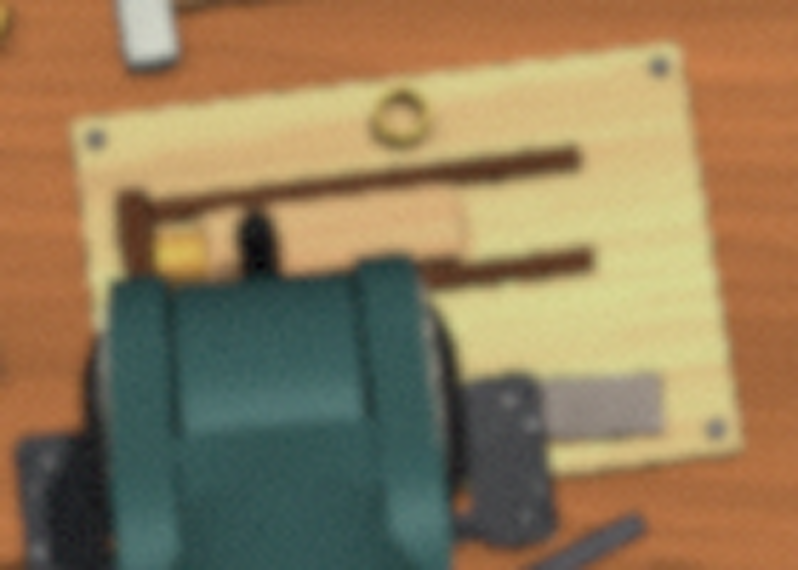

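View pics/w9.png

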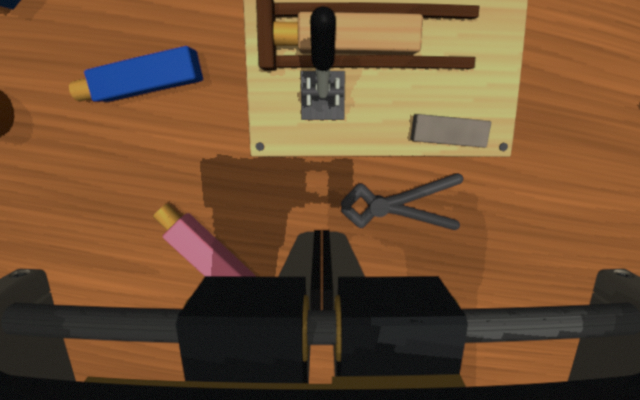

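Run:
```python
from h import *
import pickle
s,D=pickle.load(open("d9.pkl","rb"));w=D["wrist"]
a=w["pixels"][0:75,240:440];cv2.imwrite("pics/w9z.png",cv2.resize(a,None,fx=4,fy=4,interpolation=cv2.INTER_CUBIC))
print("butt",W2J(onz(w,(422,32),.048,s)),"block front",W2J(onz(w,(299,33),.048,s)),"stop face top",W2J(onz(w,(274,25),.048,s)))
t=D["top"];f=lambda u:np.array(u)/5.7+(265,140)
print("top butt",W2J(onz(t,f((464,225)),.048)),"stop",W2J(onz(t,f((153,225)),.048)))
```

```text
butt [ 0.02179995 -0.05162524  0.048     ] block front [0.0197829  0.07199255 0.048     ] stop face top [0.02750575 0.09685797 0.048     ]
top butt [ 0.01502755 -0.05178198  0.048     ] stop [0.03474265 0.09825445 0.048     ]
```

View pics/w9z.png

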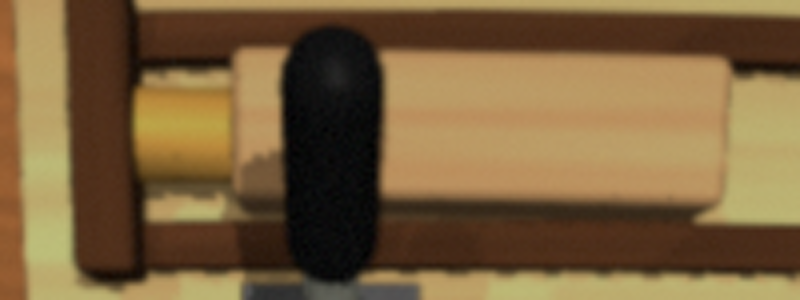

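```bash
python3 -c "
from workcell import env
print(env.hand_in())"
```

```text
the job is handed in; nothing more can be done
None
```

The blank is up against the end stop and the clamp is shut on it. I handed the job in with the robot's clock at about 11 s and the arm withdrawn.

- **Blank:** I slid it along the channel with the closed fingers. It stopped where expected, and I seated it with a push that read about 10 N.
- **Lever:** I pushed the handle from its outer side past centre, and it snapped down by itself.

**Last checks:**
- The wrist view shows no gap between the brass end and the stop. The butt-to-stop distance measured about 148.5 mm (wrist) and 150 mm (top), against the blank's 150 mm.
- In absolute jig coordinates, both the butt and the stop face read 2–3 mm low along the channel. That is about the size of the calibration and edge-picking error.
- In the side view the handle leans over the blank and the rubber foot sits on its top. I did not measure the clamp angle itself.
- The ring, the pincers and the parts of the stone and mallet in view look unmoved by eye. I did not check the tin, jar or mug in the final pictures, but the arm did not work near the tin or jar and passed the mug only at height.

The highest wrist force I read was about 11 N, and at the end it was back to roughly zero.

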